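Line up the pinch clamps at the sorting stand

ROBOT

A 6-joint arm with a two-finger parallel gripper is mounted at the origin on the work surface. World frame = base frame: x ahead of the robot, y to its left, z up, the work surface at z = 0. Lengths are in m, angles in rad, forces in N, time in s.
With the tool pointing down it reaches from about 0.425 to 0.95 m from the base axis. Payload 3.5 kg.
Tool frame: the origin (TCP) lies between the finger pads; the fingertips stand 19 mm ahead of it and the grasp point (between the pads) is the TCP; z points along the fingers, y is the line along which they close (so a half turn about z gives the same grasp; the last joint's range is limited). The gripper opens to 85 mm and grips with 20 to 120 N. Pads are 22 mm wide; open, the fingers measure 114 mm over their backs; the gripper's body (76 mm by 85 mm) begins 54 mm behind the grasp point. The pads swing forward as they close: fully open they stand 13 mm farther back than shut.
Start: joints at [-1.407, 0.286, 1.577, -0, 1.279, -0.15], TCP at [0.208, -0.642, 0.25] pointing down, gripper open.
Joint ranges: [-2.77, 2.77], [-0.9, 2.22], [0.21, 2.48], [-1.53, 4.67], [0.24, 2.81], [-2.84, 2.84]. Speed limits (rad/s): [2.79, 2.79, 3.14, 3.14, 3.14, 3.14].

INTERFACE

Orientations are given as a unit quaternion [x, y, z, w].
In Python, from plant import monitor, eyes, ctrl gives the robot as it stands.
- The arm moves only by the shell command python3 -m handwheel 'ROWS' [FORCE]. ROWS is JSON, a list of rows, each a list of 7 numbers: the shift along the tool's x, y, z in units of 40 cm (1.0 is 40 cm), then the turn, a rotation vector about the tool's x, y, z in units of pi rad (1.0 is pi rad), then the opening, from -1 (shut) to 1 (fully open). A call has 1 to 12 rows; each row is the pose to reach, as a shift and turn from the pose commanded when the call began, along the tool's axes at that moment, turning the shorter way round; what a row does not reach only later rows make up. A row lasts 1/8 s, in which the tool goes at most 62.5 mm and 10.7 degrees, less where a joint would pass 70% of its speed; a pose out of reach is approached as far as the arm can. A call with a number of a shift or a turn outside -1 to 1 is refused whole. A call with a gripper value outside its range is refused whole. The fingers move at their own pace and stop on an object; FORCE is the grip in N (left out, the last holds). Time passes only in rows, so rows that repeat a pose let the fingers close. It gives the time, the measured TCP pose, the force, the opening and the grip force at its end, in the units of the state.
- monitor.get_state(): the state, without advancing time (a new reading comes with each control period).
- eyes.read_camera(name): name is "scene" or "top" or "wrist"; returns the picture (420x560x3 uint8, red, green, blue); there is no depth.
- eyes.camera_params(name): a dict with "K" (3x3 intrinsics, pixels), "k1" (the pictures are not rectified: a ray, as slopes to the right and down, at radius r is drawn at 1 + k1 r^2 times it, then the intrinsics apply), "R" (3x3) and "t" (3): a world point X has camera coordinates R X + t. Camera axes: x right, y down, z forward; pixel columns grow to the right and rows downward; lengths in m; the calibration is good to about 2 mm. A picture is of the moment at which its call begins: read the wrist's pose just before it. camera_params takes no time and is no camera call; for the wrist camera it gives the pose at the moment of the call.
- ctrl.sign_off(): hands the job in; it is judged then, once.
The state is a dict: "time": time; "qpos": joint angles; "dq": joint speeds; "joint_efforts": joint torques, N m; "eef_pos": TCP position; "tcp_rot": TCP orientation; "contact_force": force on the tool from outside, world axes, zero at the start; "wrist_torque": the same for the moment, N m; "opening": opening from 0.0 (shut) to 1.0 (fully open); "finger_force": force on a finger pad.
Only numpy, scipy, OpenCV 4.12 (cv2) and the standard library are available. Lean on these libraries where they do the work, as an engineer would, in place of code of your own. Each camera call takes 0.05 s, during which the arm holds its last target. There are 200 camera calls.

TASK

Line up the four teal pinch clamps in an even row under the clear guard: one lying flat in front of each index tab, centred on it, square to the steel back stop and with its far end pushed up against the stop (either end may face it). Leave everything else where it lies, and do not knock the guard.

Things in the scene. Friction and masses are not known exactly. Their poses are not given: they have to be found in the camera images.
- stand: Fixed steel stand. Origin: on the counter, mid-row; x points at the back stop (roughly world +y), y along it (roughly world -x). The stop is a bar 330 mm long (y), 25 mm high, front face at x = +55 mm, with four index tabs (14 mm wide, to 45 mm high) at y = -97.5, -32.5, +32.5, +97.5 mm. A flat white strip with a dark centre line per tab lies before it. Place and yaw vary.
- guard: Clear splash guard with steel front trim, fixed on the stand over the row (same origin and axes): a level sheet, x = -65 to +85 mm, y = -185 to +185 mm, underside 170 mm up (164 mm at two side arms, y = +/-178 mm), top 176 mm, on two 12 mm posts at x = +68, y = +/-178 mm. Open in front (-x) and below.
- bay0 (a point): Point on the counter in front of index tab 0 (stand y = -97.5 mm, x = 0; same axes as the stand): where the origin of a clamp lies when it is centred on the tab, square to the back stop and has its far end against it.
- bay1 (a point): Point on the counter in front of index tab 1 (stand y = -32.5 mm, x = 0; same axes as the stand): where the origin of a clamp lies when it is centred on the tab, square to the back stop and has its far end against it.
- bay2 (a point): Point on the counter in front of index tab 2 (stand y = 32.5 mm, x = 0; same axes as the stand): where the origin of a clamp lies when it is centred on the tab, square to the back stop and has its far end against it.
- bay3 (a point): Point on the counter in front of index tab 3 (stand y = 97.5 mm, x = 0; same axes as the stand): where the origin of a clamp lies when it is centred on the tab, square to the back stop and has its far end against it.
- clamp_a: Teal plastic pinch clamp lying flat: straight-sided bar shape 110 mm long (x), 28 mm wide (y), 22 mm high, 50 g; two arms joined by a solid block at the bow end (+x) and a latch at the tail (-x). Origin: centre of the underside. All four are identical. Starts askew under the front of the guard, on the stand's -y half.
- clamp_b: Teal plastic pinch clamp lying flat: straight-sided bar shape 110 mm long (x), 28 mm wide (y), 22 mm high, 50 g; two arms joined by a solid block at the bow end (+x) and a latch at the tail (-x). Origin: centre of the underside. All four are identical. Starts askew under the front of the guard, on the stand's +y half.
- clamp_c: Teal plastic pinch clamp lying flat: straight-sided bar shape 110 mm long (x), 28 mm wide (y), 22 mm high, 50 g; two arms joined by a solid block at the bow end (+x) and a latch at the tail (-x). Origin: centre of the underside. All four are identical. Starts out on the open counter, nearer the robot.
- clamp_d: Teal plastic pinch clamp lying flat: straight-sided bar shape 110 mm long (x), 28 mm wide (y), 22 mm high, 50 g; two arms joined by a solid block at the bow end (+x) and a latch at the tail (-x). Origin: centre of the underside. All four are identical. Starts out on the open counter, farther from the robot.
- forceps: Bystander: steel ratchet forceps lying flat, 156 mm long (x, finger rings at -x), 62 mm wide at the rings, 10 mm high. Origin: underside, mid-length.
- jar: Bystander: small frosted glass jar with a metal lid, 54 mm across, 53 mm high. Origin: centre of the underside.
- stopper: Bystander: hard rubber stopper standing on its small end, 60 mm across the top, 36 mm high. Origin: centre of the underside.
- dish: Bystander: small steel bowl, 66 mm across, 28 mm high. Origin: centre of the underside.
- cap_tub: Bystander: white plastic tub with a lid, 58 mm across, 54 mm high. Origin: centre of the underside.

How it is judged:
By the outcome, as a careful person would: the job done as asked, in the order asked, and still so for the second after the job is handed in, with the robot touching nothing.
It also fails if it takes over 72 s, if anything falls off the work surface, if the arm or the gripper's body presses on something with over 40 N, if the wrist force passes 120 N, or if a joint passes its speed limit or range.

## Working session

There is one attempt and no reset: what is moved stays moved. The work goes in short steps, Python scripts to look and compute and a shell command to move; the robot and the scene stay as the last step left them, time stands still between calls to the robot, and variables do not carry over. Pictures are saved under pics/ and viewed, at most 10 in all, crops included, and the job is handed in when it is done.

```bash
ls; mkdir -p pics; python3 - <<'E'
from plant import monitor, eyes, ctrl
import cv2, numpy as np
s=monitor.get_state(); print({k:np.round(v,3).tolist() for k,v in s.items()})
for n in ("top","scene"):
    im=eyes.read_camera(n); cv2.imwrite(f"pics/{n}0.png",im[:,:,::-1]); p=eyes.camera_params(n)
    print(n,{k:np.round(v,4).tolist() for k,v in p.items()})
E
```

```text
pics
{'time': 0.0, 'qpos': [-1.407, 0.287, 1.578, -0.0, 1.279, -0.15], 'dq': [0.001, 0.0, -0.001, -0.001, -0.0, 0.0], 'joint_efforts': [-0.001, -40.598, -29.263, -0.0, 0.006, 0.0], 'eef_pos': [0.208, -0.641, 0.249], 'tcp_rot': [0.988, 0.156, -0.0, -0.001], 'contact_force': [-0.283, -0.214, -0.662], 'wrist_torque': [0.062, -0.008, -0.043], 'finger_force': 0.0, 'opening': 1.002}
top {'K': [[505.4695, 0.0, 276.9645], [0.0, 505.4695, 195.3632], [0.0, 0.0, 1.0]], 'k1': -0.1099, 'R': [[-0.006, -1.0, 0.005], [-0.9865, 0.0051, -0.1635], [0.1635, -0.006, -0.9865]], 't': [-0.0112, 0.56, 1.5092]}
scene {'K': [[420.4288, 0.0, 281.749], [0.0, 420.4288, 213.2193], [0.0, 0.0, 1.0]], 'k1': -0.0798, 'R': [[0.568, 0.823, 0.0086], [0.62, -0.421, -0.6621], [-0.5412, 0.3814, -0.7494]], 't': [-0.2989, -0.3396, 1.4466]}
```

View pics/top0.png

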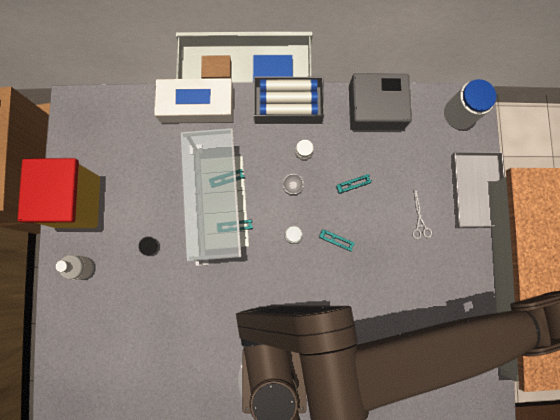

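View pics/scene0.png

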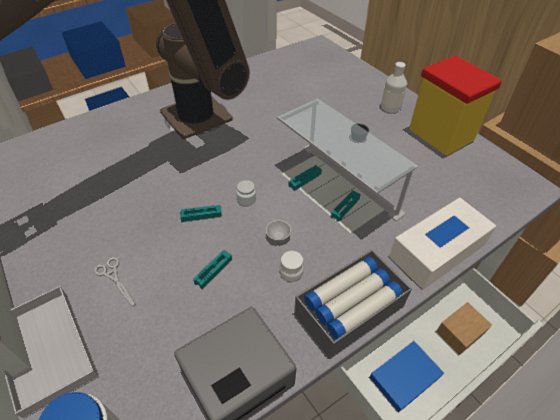

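The top view shows the guard at about (181-245, 128-262) with the stop on its left side (+y). Clamp a is at (227,178), b at (235,225), and the open-counter clamps are at (337,240) and (354,184). The robot's base is at the bottom. The scene view agrees with this.

```bash
cat > h.py <<'E'
import numpy as np, cv2, itertools
from scipy.spatial.transform import Rotation as Ro
from scipy.optimize import minimize
def ray(p,uv):
    K=p["K"]; d=np.array([[ (u-K[0][2])/K[0][0],(v-K[1][2])/K[1][1]] for u,v in np.atleast_2d(uv)])
    s=d.copy()
    for _ in range(20): s=d/(1+p["k1"]*(s**2).sum(1,keepdims=True))
    R=np.array(p["R"]);t=np.array(p["t"])
    return -R.T@t, np.c_[s,np.ones(len(s))]@R
def at_z(p,uv,z):
    c,d=ray(p,uv); return c+d*((z-c[2])/d[:,2])[:,None]
def proj(p,X):
    q=np.atleast_2d(X)@np.array(p["R"]).T+p["t"]; s=q[:,:2]/q[:,2:]
    s=s*(1+p["k1"]*(s**2).sum(1,keepdims=True)); K=np.array(p["K"]); return s*[K[0,0],K[1,1]]+K[:2,2]
def teal(im):
    h=cv2.cvtColor(im,cv2.COLOR_RGB2HSV); return cv2.inRange(h,(80,70,25),(98,255,255))
BOX=np.array([[x,y,z] for x in(-.055,.055) for y in(-.014,.014) for z in(0,.022)])
def box(x,y,a): return BOX@Ro.from_euler('z',a).as_matrix().T+[x,y,0]
def clamps(im,p,amin=60,k=5):
    m=cv2.morphologyEx(teal(im),cv2.MORPH_CLOSE,np.ones((k,k)))
    out=[]
    for c in cv2.findContours(m,cv2.RETR_EXTERNAL,cv2.CHAIN_APPROX_NONE)[0]:
        if cv2.contourArea(c)<amin: continue
        h=cv2.convexHull(c); w=at_z(p,h[:,0],.012)[:,:2].astype(np.float32)
        (x,y),(a,b),an=cv2.minAreaRect(w)
        an=np.radians(an)+(0 if a>b else np.pi/2)
        hf=h.astype(np.float32)
        def cost(q):
            g=cv2.convexHull(proj(p,box(*q)).astype(np.float32)); i=cv2.intersectConvexConvex(g,hf)[0]
            return 1-i/(cv2.contourArea(g)+cv2.contourArea(hf)-i)
        r=minimize(cost,[x,y,an],method='Nelder-Mead',options=dict(initial_simplex=[[x,y,an],[x+.01,y,an],[x,y+.01,an],[x,y,an+.1]],xatol=1e-5,fatol=1e-5))
        e=(r.x[2]+np.pi/2)%np.pi-np.pi/2
        out.append((c[:,0].mean(0).round().tolist(),np.round([r.x[0],r.x[1],np.degrees(e)],4).tolist(),round(r.fun,3),(max(a,b),min(a,b))))
    return out
E
python3 - <<'E'
from h import *
from plant import eyes
for n in("top","scene"):
    p=eyes.camera_params(n); im=cv2.imread(f"pics/{n}0.png")[:,:,::-1].copy()
    for c in clamps(im,p,40,3): print(n,c)
    if n=="top":
        print(at_z(p,[(181,130),(232,128),(245,260),(196,264)],.176).round(3))
        print('cam',ray(p,[(0,0)])[0])
p=eyes.camera_params("wrist"); R=np.array(p["R"]); print("wrist",-R.T@p["t"],R.round(3).tolist(),p["K"],p["k1"])
E
```

```text
top ([337.0, 240.0], [0.4253, -0.1971, 67.9045], np.float64(0.127), (0.10890147089958191, 0.02814994752407074))
top ([246.0, 224.0], [0.4714, 0.0463, 86.0649], np.float64(0.719), (0.03779980540275574, 0.027351506054401398))
top ([354.0, 183.0], [0.604, -0.2589, -69.5777], np.float64(0.133), (0.11074208468198776, 0.02834303490817547))
[[0.731 0.263 0.176]
 [0.736 0.115 0.176]
 [0.358 0.076 0.176]
 [0.347 0.212 0.176]]
cam [ 0.30561642 -0.00506911  1.58046174]
scene ([212.0, 269.0], [0.6014, -0.2545, -67.7581], np.float64(0.157), (0.11590815335512161, 0.03535473346710205))
scene ([200.0, 213.0], [0.4225, -0.1947, 67.0266], np.float64(0.126), (0.10927065461874008, 0.04407171159982681))
scene ([345.0, 206.0], [0.6222, 0.1476, -70.6318], np.float64(0.164), (0.12157522141933441, 0.03315618634223938))
scene ([304.0, 177.0], [0.4695, 0.1236, -80.8671], np.float64(0.161), (0.11853073537349701, 0.040666352957487106))
wrist [ 0.27244582 -0.62060178  0.37333823] [[0.31, -0.951, -0.002], [-0.917, -0.299, 0.265], [-0.253, -0.08, -0.964]] [[335.61153868   0.         277.65519128]
 [  0.         335.61153868 207.98948389]
 [  0.           0.           1.        ]] 0.015786037920840462
```

```bash
cat >> h.py <<'E'
def Rt(head,tilt):
    h=np.radians(head);t=np.radians(tilt);H=np.array([np.cos(h),np.sin(h),0]);Z=np.array([0,0,1.])
    z=np.sin(t)*H-np.cos(t)*Z;x=np.cos(t)*H+np.sin(t)*Z
    return np.c_[x,np.cross(z,x),z]
def plan(*targets,start=None):
    """targets: (x,y,z,head,tilt); rows relative to start (default: now)"""
    from plant import monitor
    if start is None:
        s=monitor.get_state(); P=np.array(s["eef_pos"]);R=Ro.from_quat(s["tcp_rot"]).as_matrix()
    else: P=np.array(start[:3]);R=Rt(*start[3:])
    for T in targets:
        d=R.T@(np.array(T[:3])-P)/.4; w=Ro.from_matrix(R.T@Rt(*T[3:])).as_rotvec()/np.pi
        print(T,np.round(np.r_[d,w],4).tolist())
E
python3 - <<'E'
from h import *
plan((.53,-.05,.28,95,45))
E
```

```text
(0.53, -0.05, 0.28, 95, 45) [1.2214, -1.1584, -0.0745, 0.167, 0.2099, -0.4045]
```

```bash
python3 -m handwheel '[[0.15,-0.15,-0.08,0,0,-0.05,1],[0.3,-0.3,-0.08,0,0,-0.1,1],[0.45,-0.42,-0.08,0,0,-0.15,1],[0.6,-0.55,-0.08,0,0,-0.2,1],[0.75,-0.7,-0.08,0,0,-0.25,1],[0.9,-0.85,-0.08,0,0,-0.3,1],[0.95,-0.95,-0.08,0,0,-0.4,1],[0.95,-0.95,-0.08,0,0,-0.4,1]]'; python3 - <<'E'
from h import *
plan((.53,-.05,.28,95,45))
E
```

```text
time: 1.1
eef_pos: [0.4362, -0.2003, 0.2818]
tcp_rot: [0.706, 0.708, 0.0, -0.0]
contact_force: [0.2, 0.2, 0.1]
opening: 0.995
finger_force: 0.0
(0.53, -0.05, 0.28, 95, 45) [0.3749, 0.2359, 0.0047, 0.0104, 0.2498, -0.0252]
```

```bash
python3 -m handwheel '[[0.12,0.08,0,0.003,0.08,-0.01,1],[0.25,0.16,0,0.007,0.16,-0.02,1],[0.37,0.236,0,0.01,0.22,-0.025,1],[0.37,0.236,0,0.01,0.25,-0.025,1],[0.37,0.236,0,0.01,0.25,-0.025,1],[0.37,0.236,0,0.01,0.25,-0.025,1]]'; cat >> h.py <<'E'
def snap(name):
    from plant import eyes
    import pickle
    p=eyes.camera_params("wrist"); im=eyes.read_camera("wrist")
    cv2.imwrite(f"pics/{name}.png",im[:,:,::-1]); pickle.dump(p,open(f"pics/{name}.pkl","wb")); return im,p
def load(name):
    import pickle
    return cv2.imread(f"pics/{name}.png")[:,:,::-1].copy(),pickle.load(open(f"pics/{name}.pkl","rb"))
E
python3 - <<'E'
from h import *
from plant import monitor
im,p=snap("w1")
print(monitor.get_state()["qpos"])
for c in clamps(im,p,200,7): print(c)
E
```

```text
time: 1.85
eef_pos: [0.5301, -0.0549, 0.2815]
tcp_rot: [0.626, 0.679, 0.259, -0.281]
contact_force: [-0.3, 0.3, 0.8]
opening: 1.003
finger_force: 0.0
[-0.55299812  0.12130906  1.83557795  0.61059546  1.69167096 -0.72071052]
([244.0, 217.0], [0.4696, 0.1231, -82.1778], np.float64(0.11), (0.11685463041067123, 0.028487034142017365))
([356.0, 207.0], [0.6221, 0.1495, -74.7652], np.float64(0.105), (0.11724545806646347, 0.0342119038105011))
```

View pics/w1.png

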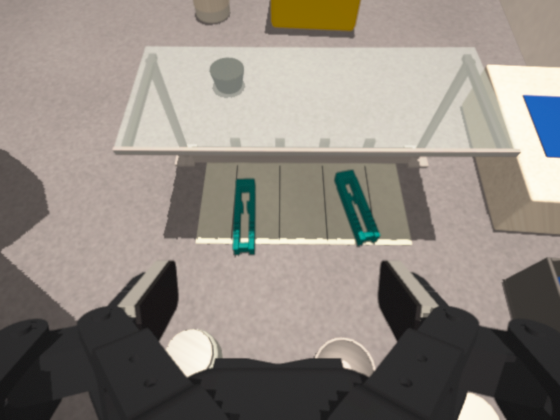

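Wrist view: the guard trim's front edge runs from (116,152) to (517,153). Clamp b is at (244,217) and clamp a at (356,207). The index tabs show at v≈142 and the strip's front edge at v≈242. I'll zoom in to pick stand points precisely.

```bash
python3 - <<'E'
import cv2
im=cv2.imread("pics/w1.png")[125:260,170:435]
im=cv2.resize(im,None,fx=3,fy=3,interpolation=cv2.INTER_CUBIC)
im=cv2.convertScaleAbs(im,alpha=1.3)
for i in range(0,265,20): cv2.putText(im,str(170+i),(i*3,10),0,.35,(0,0,255)); cv2.line(im,(i*3,12),(i*3,18),(0,0,255))
for i in range(5,135,20): cv2.putText(im,str(125+i),(0,i*3),0,.35,(0,0,255))
cv2.imwrite("pics/w1c.png",im)
E
```

```text
(no output)
```

View pics/w1c.png

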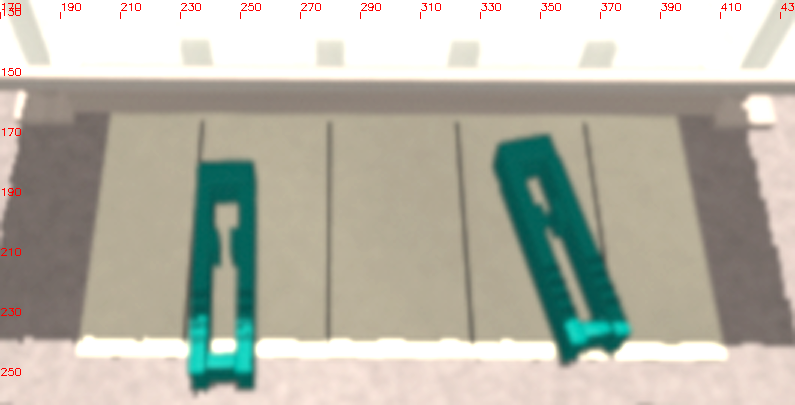

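```bash
cat > stand.py <<'E'
from h import *
from scipy.optimize import least_squares
im,p=load("w1")
L=[((237.3,165.7),.0975),((233,225),.0975),((280,165.7),.0325),((279.3,239),.0325),((322.3,165.7),-.0325),((327.3,239),-.0325),((365,165.7),-.0975),((371.3,210),-.0975)]
Wl=at_z(p,[l[0] for l in L],.001)[:,:2]; yl=np.array([l[1] for l in L])
Ws=at_z(p,[(206,162.7),(300,163),(396.7,163.5)],.001)[:,:2]
def loc(q,W):
    c,s=np.cos(q[2]),np.sin(q[2]); d=W-q[:2]; return np.c_[d@[c,s],d@[-s,c]]
f=lambda q:np.r_[loc(q,Wl)[:,1]-yl,loc(q,Ws)[:,0]-.055]
r=least_squares(f,[.54,.16,1.65]); q=r.x
print("stand",q[:2],np.degrees(q[2]),"res mm",(r.fun*1e3).round(1))
print("trim",loc(q,at_z(p,[(116,152),(517,153)],.173)[:,:2]).round(4), "strip front",loc(q,at_z(p,[(197,242),(411,242)],.001)[:,:2]).round(4))
for n in ("a","b"): pass
for c in clamps(im,p,200,7): print(c[1],loc(q,np.array([c[1][:2]])).round(4),c[1][2]-np.degrees(q[2]))
for y in(-.0975,-.0325,.0325,.0975): print(y,q[:2]+y*np.array([-np.sin(q[2]),np.cos(q[2])]))
E
python3 stand.py
```

```text
stand [0.54788647 0.1682849 ] 94.32687514010838 res mm [ 0.3 -0.4 -0.2  0.4 -0.1  0.4 -0.5  0.  -0.3  0.2  0.1]
trim [[-0.064   0.184 ]
 [-0.0629 -0.1835]] strip front [[-0.0781  0.1437]
 [-0.0761 -0.1443]]
[0.4696, 0.1231, -82.1778] [[-0.0391  0.0815]] -176.5046751401084
[0.6221, 0.1495, -74.7652] [[-0.0243 -0.0726]] -169.09207514010836
-0.0975 [0.64510858 0.17564093]
-0.0325 [0.58029384 0.17073691]
0.0325 [0.5154791  0.16583289]
0.0975 [0.45066435 0.16092887]
```

```bash
cat >> h.py <<'E'
S=np.array([.54789,.16828]); SA=94.33
def w(x,y):  # stand -> world xy
    a=np.radians(SA); return S+x*np.array([np.cos(a),np.sin(a)])+y*np.array([-np.sin(a),np.cos(a)])
def back(T,d): # retreat along tool axis
    T=np.array(T,float); T[:3]-=d*Rt(*T[3:])[:,2]; return tuple(T.round(4))
def grip(x,y,head,off=.04,z=.022,tilt=50):
    h=np.radians(head); return (round(x-off*np.cos(h),4),round(y-off*np.sin(h),4),z,head,tilt)
def bay(i,dx=0,off=.04,z=.022,tilt=50):
    return grip(*w(dx,[-.0975,-.0325,.0325,.0975][i]),SA,off,z,tilt)
E
python3 - <<'E'
from h import *
g=grip(.6221,.1495,105.23)
plan(back(g,.1),g)
print("from grip:")
plan(bay(0,-.03),bay(0,-.008),bay(0,0),start=g)
print("release:"); b=bay(0); plan(back(b,.1),start=b)
g2=grip(.4696,.1231,97.82); plan(back(g2,.1),g2,start=back(b,.1))
E
```

```text
(np.float64(0.6527), np.float64(0.037), np.float64(0.0863), np.float64(105.23), np.float64(50.0)) [-0.2021, 0.3233, 0.4909, 0.0435, 0.0281, -0.0395]
(np.float64(0.6326), np.float64(0.1109), 0.022, 105.23, 50) [-0.1823, 0.2881, 0.7376, 0.0435, 0.0281, -0.0395]
from grip:
(np.float64(0.6504), np.float64(0.1058), 0.022, 94.33, 50) [-0.0154, 0.0396, -0.0184, -0.0464, 0.0, 0.0389]
(np.float64(0.6487), np.float64(0.1278), 0.022, 94.33, 50) [0.0194, 0.0499, 0.0231, -0.0464, 0.0, 0.0389]
(np.float64(0.6481), np.float64(0.1358), 0.022, 94.33, 50) [0.0321, 0.0537, 0.0382, -0.0464, 0.0, 0.0389]
release:
(np.float64(0.6539), np.float64(0.0594), np.float64(0.0863), np.float64(94.33), np.float64(50.0)) [0.0, 0.0, -0.2501, 0.0, 0.0, 0.0]
(np.float64(0.4854), np.float64(0.0076), np.float64(0.0863), np.float64(97.82), np.float64(50.0)) [-0.0626, -0.4298, -0.0746, 0.0149, -0.0, -0.0125]
(np.float64(0.475), np.float64(0.0835), 0.022, 97.82, 50) [-0.0628, -0.4414, 0.1752, 0.0149, -0.0, -0.0125]
```

```bash
python3 -m handwheel '[[-0.07,0.11,0.16,0.015,0.01,-0.013,0.18],[-0.14,0.22,0.32,0.03,0.02,-0.026,0.18],[-0.202,0.323,0.4,0.0435,0.028,-0.0395,0.18],[-0.202,0.323,0.49,0.0435,0.028,-0.0395,0.18],[-0.202,0.323,0.49,0.0435,0.028,-0.0395,0.18],[-0.202,0.323,0.49,0.0435,0.028,-0.0395,0.18]]' 25; python3 - <<'E'
from h import *
plan(grip(.6221,.1495,105.23))
im,p=snap("w2")
for c in clamps(im,p,200,7): print(c)
E
```

```text
time: 2.65
eef_pos: [0.6532, 0.0373, 0.0884]
tcp_rot: [0.549, 0.721, 0.257, -0.335]
contact_force: [0.3, -0.1, 0.6]
opening: 0.591
finger_force: 0.0
(np.float64(0.6326), np.float64(0.1109), 0.022, 105.23, 50) [-0.0042, -0.0014, 0.2532, 0.0001, 0.0001, 0.0008]
([276.0, 193.0], [0.6212, 0.1488, -72.2572], np.float64(0.058), (0.12374963611364365, 0.02868831530213356))
([81.0, 177.0], [0.4689, 0.1217, -82.4698], np.float64(0.064), (0.12248943001031876, 0.04565088078379631))
```

View pics/w2.png

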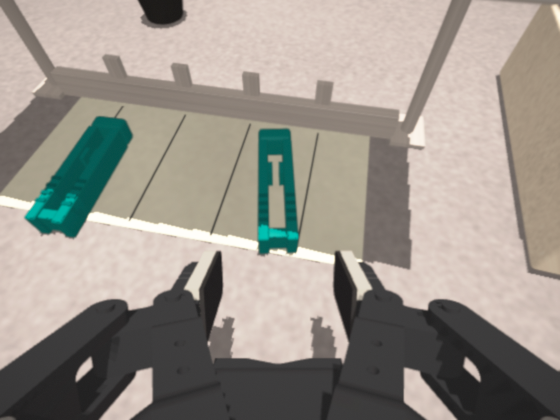

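Fingers straddle clamp a, which sits centred between them at (276,193). The guard is clear of the gripper, so I'll go in and close.

```bash
python3 -m handwheel '[[-0.001,0,0.1,0,0,0,0.18],[-0.002,0,0.2,0,0,0,0.18],[-0.003,0,0.25,0,0,0,0.18],[-0.003,0,0.25,0,0,0,0.18],[-0.003,0,0.25,0,0,0,-0.5],[-0.003,0,0.25,0,0,0,-0.5],[-0.003,0,0.25,0,0,0,-0.5],[-0.003,0,0.25,0,0,0,-0.5]]' 25; python3 - <<'E'
from h import *
plan(grip(.6221,.1495,105.23),bay(0,-.03),bay(0,-.008),bay(0,0))
E
```

```text
time: 3.7
eef_pos: [0.6344, 0.1094, 0.0236]
tcp_rot: [0.55, 0.72, 0.258, -0.335]
contact_force: [-0.5, -3.2, 6.7]
opening: 0.327
finger_force: 27.3
(np.float64(0.6326), np.float64(0.1109), 0.022, 105.23, 50) [0.0001, -0.0033, 0.0062, 0.0008, -0.0002, 0.0007]
(np.float64(0.6504), np.float64(0.1058), 0.022, 94.33, 50) [-0.0154, 0.0363, -0.0121, -0.0456, -0.0003, 0.0396]
(np.float64(0.6487), np.float64(0.1278), 0.022, 94.33, 50) [0.0194, 0.0466, 0.0295, -0.0456, -0.0003, 0.0396]
(np.float64(0.6481), np.float64(0.1358), 0.022, 94.33, 50) [0.032, 0.0504, 0.0446, -0.0456, -0.0003, 0.0396]
```

```bash
python3 -m handwheel '[[-0.006,0.018,-0.01,-0.022,0,0.019,-0.5],[-0.012,0.0363,-0.015,-0.0456,0,0.0396,-0.5],[-0.012,0.0363,-0.015,-0.0456,0,0.0396,-0.5],[0.006,0.0415,0.008,-0.0456,0,0.0396,-0.5],[0.022,0.0466,0.027,-0.0456,0,0.0396,-0.5],[0.022,0.0466,0.027,-0.0456,0,0.0396,-0.5]]'; cat >> h.py <<'E'
def sloc(c): 
    a=np.radians(SA); d=np.array(c[1][:2])-S; return np.round([d@[np.cos(a),np.sin(a)]*1e3,d@[-np.sin(a),np.cos(a)]*1e3,(c[1][2]-SA+90)%180-90],1)
E
python3 - <<'E'
from h import *
plan(bay(0,-.008,z=.024),bay(0,0,z=.024))
im,p=snap("w3")
for c in clamps(im,p,200,7): print(c,sloc(c))
E
```

```text
time: 4.45
eef_pos: [0.6489, 0.129, 0.0235]
tcp_rot: [0.616, 0.664, 0.288, -0.31]
contact_force: [1.9, 1.2, 4.5]
opening: 0.328
finger_force: 24.3
(np.float64(0.6487), np.float64(0.1278), 0.024, 94.33, 50) [-0.001, -0.0008, -0.0031, 0.0002, -0.0007, 0.0002]
(np.float64(0.6481), np.float64(0.1358), 0.024, 94.33, 50) [0.0119, -0.0008, 0.0123, 0.0002, -0.0007, 0.0002]
([276.0, 239.0], [0.645, 0.1702, -84.4945], np.float64(0.028), (0.12135279923677444, 0.030568892136216164)) [ -5.4 -97.    1.2]
```

View pics/w3.png

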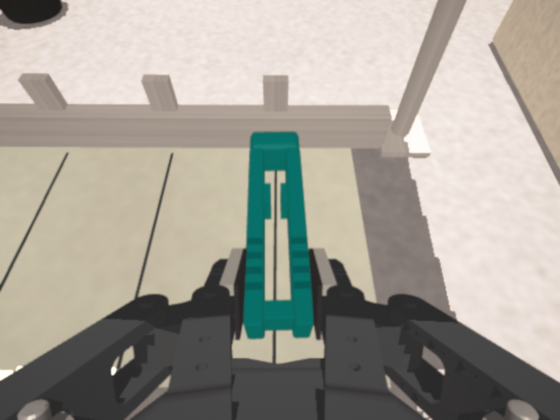

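Clamp a is held, centred on the dark line and tab at (276,90), about 5 mm short of the stop. I'll advance to contact.

```bash
python3 -m handwheel '[[0.005,0,0.006,0,0,0,-0.5],[0.008,0,0.0095,0,0,0,-0.5],[0.0095,0,0.0115,0,0,0,-0.5],[0.0095,0,0.0115,0,0,0,-0.5]]'; python3 - <<'E'
from h import *
im,p=snap("w4")
for c in clamps(im,p,200,7): print(c,sloc(c))
E
```

```text
time: 5.0
eef_pos: [0.6488, 0.1337, 0.0235]
tcp_rot: [0.616, 0.665, 0.288, -0.31]
contact_force: [0.4, -3.5, 6.8]
opening: 0.324
finger_force: 24.9
([276.0, 239.0], [0.6449, 0.1747, -84.4836], np.float64(0.029), (0.1212024837732315, 0.030592262744903564)) [ -0.9 -97.2   1.2]
```

```bash
python3 -m handwheel '[[0.002,0,0.002,0,0,0,-0.5],[0.0035,0,0.004,0,0,0,-0.5],[0.0035,0,0.004,0,0,0,-0.5]]'; python3 - <<'E'
from h import *
im,p=snap("w5")
for c in clamps(im,p,200,7): print(c,sloc(c))
E
```

```text
time: 5.42
eef_pos: [0.6487, 0.1352, 0.0235]
tcp_rot: [0.616, 0.665, 0.288, -0.309]
contact_force: [0.1, -5.5, 6.1]
opening: 0.329
finger_force: 25.0
([276.0, 239.0], [0.6448, 0.1763, -84.4666], np.float64(0.03), (0.12111952155828476, 0.03060763329267502)) [  0.7 -97.2   1.2]
```

```bash
python3 -m handwheel '[[0.002,0,0.002,0,0,0,-0.5],[0.0035,0,0.004,0,0,0,-0.5],[0.0035,0,0.004,0,0,0,-0.5]]'; python3 - <<'E'
from h import *
import cv2
im,p=snap("w6")
for c in clamps(im,p,200,7): print(c,sloc(c))
cv2.imwrite("pics/w6c.png",cv2.resize(im[60:200,180:380,::-1],None,fx=4,fy=4,interpolation=cv2.INTER_CUBIC))
E
```

```text
time: 5.85
eef_pos: [0.6487, 0.1355, 0.0236]
tcp_rot: [0.616, 0.666, 0.287, -0.308]
contact_force: [-1.7, -13.0, 8.9]
opening: 0.321
finger_force: 25.2
([276.0, 239.0], [0.6448, 0.1764, -84.5117], np.float64(0.029), (0.12142600864171982, 0.03053775429725647)) [  0.8 -97.2   1.2]
```

View pics/w6c.png

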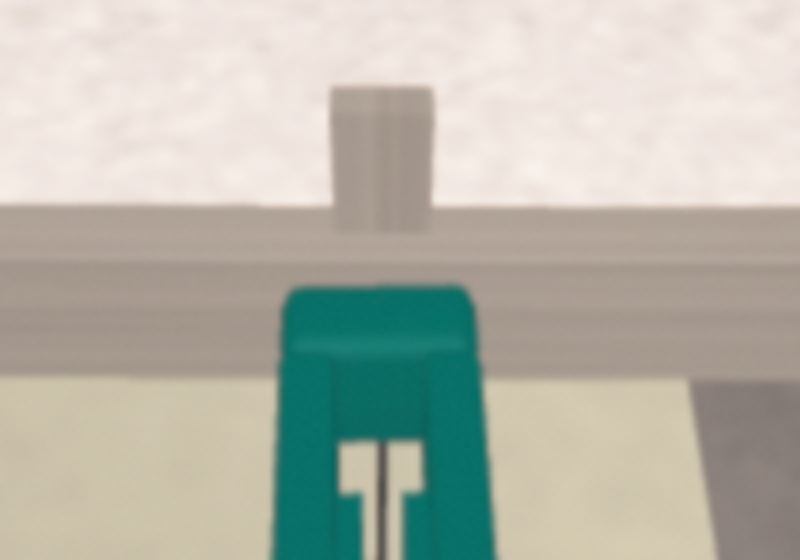

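Clamp a is against the stop: force rose to 13 N with no further advance, and its centre (380) matches the tab's (382). Releasing and backing off.

```bash
python3 -m handwheel '[[0,0,0,0,0,0,0.1],[0,0,0,0,0,0,0.1],[0,0,-0.03,0,0,0,0.1],[0,0,-0.13,0,0,0,0.15],[0,0,-0.27,0,0,0,0.18],[-0.03,-0.13,-0.27,0.005,0,-0.005,0.18],[-0.06,-0.28,-0.2,0.015,0,-0.0125,0.18],[-0.06,-0.43,-0.12,0.015,0,-0.0125,0.18],[-0.06,-0.43,-0.1,0.015,0,-0.0125,0.18],[-0.06,-0.43,-0.1,0.015,0,-0.0125,0.18]]'; python3 - <<'E'
from h import *
im,p=snap("w7")
for c in clamps(im,p,200,7): print(c,sloc(c))
plan(grip(.4696,.1231,97.82,z=.024))
E
```

```text
time: 7.15
eef_pos: [0.4779, 0.0804, 0.0291]
tcp_rot: [0.596, 0.683, 0.277, -0.32]
contact_force: [-0.3, 0.4, -0.1]
opening: 0.587
finger_force: 0.1
([243.0, 220.0], [0.4544, 0.1301, -76.6305], np.float64(0.191), (0.13040827214717865, 0.025826402008533478)) [-31.   96.1   9. ]
([550.0, 143.0], [0.6546, 0.2417, 54.337], np.float64(0.775), (0.08081381022930145, 0.017618531361222267)) [  65.2 -111.9  -40. ]
(np.float64(0.475), np.float64(0.0835), 0.024, 97.82, 50) [-0.004, -0.0098, 0.0175, -0.0007, -0.0001, -0.0001]
```

View pics/w7.png

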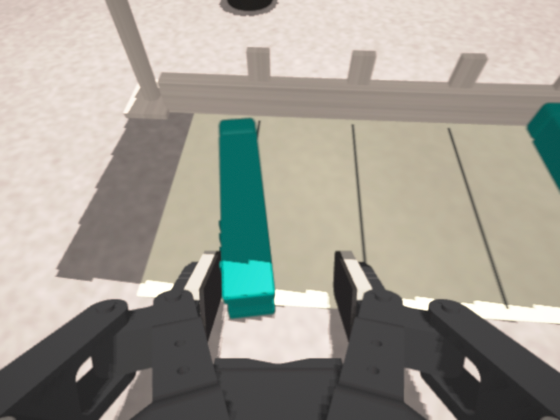

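Clamp b appears as a solid 22 mm wide top at (243,220), with the left finger beside it. My lateral sweep came in too low and tipped it onto its side. I'll pull it slightly outward, then tip it back with one finger.

```bash
python3 -m handwheel '[[0,0,0,0,0,0,-0.6],[0,0,0,0,0,0,-0.6],[0,0,0,0,0,0,-0.6],[0,0,0,0,0,0,-0.6],[-0.018,0,-0.024,0,0,0,-0.6],[-0.035,0,-0.042,0,0,0,-0.6],[-0.035,0,-0.042,0,0,0,-0.6]]' 20; cat >> h.py <<'E'
def fit(im,p,side=False,k=7,amin=200):
    global BOX
    old=BOX; 
    if side: BOX=BOX*[1,22/28,28/22]
    r=clamps(im,p,amin,k); BOX=old; return r
E
python3 - <<'E'
from h import *
im,p=snap("w8")
for s in(0,1):
    for c in fit(im,p,s): print(s,c,sloc(c))
pt,=[__import__('plant').eyes.camera_params("top")]
print("jar,dish,tub",at_z(pt,[(293,234),(293,184),(305,150)],.05).round(3))
E
```

```text
time: 8.07
eef_pos: [0.4812, 0.058, 0.0296]
tcp_rot: [0.595, 0.682, 0.277, -0.321]
contact_force: [-0.2, 1.7, 4.8]
opening: 0.258
finger_force: 19.4
0 ([271.0, 200.0], [0.4686, 0.1192, -74.9246], np.float64(0.199), (0.1430768370628357, 0.025794265791773796)) [-43.   82.8  10.7]
0 ([545.0, 133.0], [0.6414, 0.2208, 68.152], np.float64(0.605), (0.11386296898126602, 0.02872968465089798)) [ 45.3 -97.2 -26.2]
1 ([271.0, 200.0], [0.4684, 0.1186, -77.3822], np.float64(0.062), (0.1430768370628357, 0.025794265791773796)) [-43.5  83.    8.3]
1 ([545.0, 133.0], [0.6296, 0.2017, 66.5852], np.float64(0.607), (0.11386296898126602, 0.02872968465089798)) [ 27.2 -84.  -27.7]
jar,dish,tub [[ 0.44  -0.062  0.05 ]
 [ 0.595 -0.064  0.05 ]
 [ 0.702 -0.103  0.05 ]]
```

```bash
python3 -m handwheel '[[0,0,0,0,0,0,1],[0,0,0,0,0,0,1],[0.0084,0,-0.007,0,0,0,1],[0.05,0,0.043,0,0,0,1],[0.092,0,0.0926,0,0,0,1],[0.092,0,0.0926,0,0,0,1],[0.092,0.065,0.0926,0,0,0,1],[0.094,0.09,0.091,0,0,0,1],[0.1,0.115,0.086,0,0,0,1],[0.107,0.142,0.08,0,0,0,1],[0.107,0.16,0.08,0,0,0,1],[0.107,0.16,0.08,0,0,0,1]]'; python3 - <<'E'
from h import *
im,p=snap("w9")
for s in(0,1):
    for c in fit(im,p,s): print(s,c,sloc(c))
E
```

```text
time: 9.62
eef_pos: [0.538, 0.1187, 0.0414]
tcp_rot: [0.595, 0.683, 0.277, -0.32]
contact_force: [-0.2, 0.5, -0.2]
opening: 0.999
finger_force: 0.0
0 ([171.0, 332.0], [0.4691, 0.1452, -52.7912], np.float64(0.959), (0.024318605661392212, 0.007381790317595005)) [-17.1  80.3  32.9]
0 ([194.0, 277.0], [0.4887, 0.1423, -67.9932], np.float64(0.358), (0.0997246652841568, 0.03179023787379265)) [-21.4  61.   17.7]
0 ([494.0, 248.0], [0.6451, 0.1834, -85.0586], np.float64(0.096), (0.11373725533485413, 0.04223319888114929)) [  7.7 -98.1   0.6]
1 ([171.0, 332.0], [0.4614, 0.1404, -46.4752], np.float64(0.953), (0.024318605661392212, 0.007381790317595005)) [-21.3  88.3  39.2]
1 ([194.0, 277.0], [0.4886, 0.1422, -71.1781], np.float64(0.331), (0.0997246652841568, 0.03179023787379265)) [-21.5  61.1  14.5]
1 ([494.0, 248.0], [0.6425, 0.1808, -84.2741], np.float64(0.1), (0.11373725533485413, 0.04223319888114929)) [  5.3 -95.3   1.4]
```

```bash
python3 -m handwheel '[[0,-0.01,-0.01,0,0,0,1],[0,-0.02,-0.12,0,0,0,1],[0,-0.02,-0.25,0,0,0,1],[0,-0.02,-0.3,0,0,0,1],[0,-0.02,-0.3,0,0,0,1]]'; python3 - <<'E'
from h import *
im,p=snap("w10")
for s in(0,1):
    for c in fit(im,p,s): print(s,c,sloc(c))
cv2.imwrite("pics/w10c.png",im[60:300,60:560,::-1])
E
```

```text
time: 10.3
eef_pos: [0.543, 0.0257, 0.119]
tcp_rot: [0.596, 0.683, 0.277, -0.319]
contact_force: [-0.0, -0.1, 0.3]
opening: 1.003
finger_force: 0.0
0 ([232.0, 225.0], [0.4908, 0.1239, -75.0703], np.float64(0.063), (0.1210365891456604, 0.0289466455578804)) [-39.9  60.3  10.6]
0 ([414.0, 194.0], [0.645, 0.1773, -86.1104], np.float64(0.081), (0.12384073436260223, 0.03608189523220062)) [  1.7 -97.5  -0.4]
1 ([232.0, 225.0], [0.4911, 0.1237, -77.9366], np.float64(0.154), (0.1210365891456604, 0.0289466455578804)) [-40.2  60.    7.7]
1 ([414.0, 194.0], [0.6433, 0.1745, -84.1637], np.float64(0.062), (0.12384073436260223, 0.03608189523220062)) [ -1.  -95.6   1.5]
```

View pics/w10c.png

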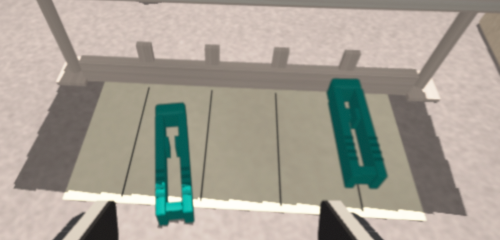

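Clamp b is flat again at (232,225) in the full frame, and clamp a is still square in bay 0.

```bash
python3 - <<'E'
from h import *
g=grip(.4908,.1239,104.,z=.0235)
plan(back(g,.1),g)
print("from g"); plan(bay(3,-.05,z=.0245),bay(3,-.01,z=.0245),start=g)
E
```

```text
(np.float64(0.519), np.float64(0.0108), np.float64(0.0878), np.float64(104.0), np.float64(50.0)) [-0.0782, -0.0622, 0.0239, 0.0252, -0.0006, -0.0227]
(np.float64(0.5005), np.float64(0.0851), 0.0235, 104.0, 50) [-0.0795, -0.0819, 0.2731, 0.0252, -0.0006, -0.0227]
from g
(np.float64(0.4575), np.float64(0.0712), 0.0245, 94.33, 50) [-0.003, -0.1127, -0.0075, -0.0412, -0.0, 0.0345]
(np.float64(0.4544), np.float64(0.1111), 0.0245, 94.33, 50) [0.0604, -0.0961, 0.0681, -0.0412, -0.0, 0.0345]
```

```bash
python3 -m handwheel '[[-0.03,-0.03,0.01,0.012,0,-0.011,0.18],[-0.078,-0.062,0.022,0.025,0,-0.0227,0.18],[-0.078,-0.062,0.022,0.025,0,-0.0227,0.18],[-0.079,-0.07,0.1,0.025,0,-0.0227,0.18],[-0.079,-0.078,0.2,0.025,0,-0.0227,0.18],[-0.0795,-0.082,0.27,0.025,0,-0.0227,0.18],[-0.0795,-0.082,0.27,0.025,0,-0.0227,0.18],[-0.0795,-0.082,0.27,0.025,0,-0.0227,-0.5],[-0.0795,-0.082,0.27,0.025,0,-0.0227,-0.5],[-0.0795,-0.082,0.27,0.025,0,-0.0227,-0.5],[-0.0795,-0.082,0.27,0.025,0,-0.0227,-0.5]]' 25; python3 - <<'E'
from h import *
plan(bay(3,-.05,z=.0245),bay(3,-.01,z=.0245))
im,p=snap("w11")
for s in(0,1):
    for c in fit(im,p,s): print(s,c,sloc(c))
E
```

```text
time: 11.72
eef_pos: [0.5024, 0.083, 0.0258]
tcp_rot: [0.558, 0.714, 0.262, -0.332]
contact_force: [1.7, -1.7, 3.6]
opening: 0.322
finger_force: 28.2
(np.float64(0.4575), np.float64(0.0712), 0.0245, 94.33, 50) [-0.0031, -0.1161, 0.0006, -0.0402, -0.0002, 0.035]
(np.float64(0.4544), np.float64(0.1111), 0.0245, 94.33, 50) [0.0602, -0.0997, 0.0763, -0.0402, -0.0002, 0.035]
0 ([277.0, 241.0], [0.4923, 0.1233, -75.7919], np.float64(0.029), (0.12125156819820404, 0.030496804043650627)) [-40.7  58.8   9.9]
0 ([547.0, 184.0], [0.6403, 0.2199, 69.3408], np.float64(0.689), (0.11105711758136749, 0.022265344858169556)) [ 44.5 -96.  -25. ]
1 ([277.0, 241.0], [0.4917, 0.1231, -75.9663], np.float64(0.202), (0.12125156819820404, 0.030496804043650627)) [-40.8  59.4   9.7]
1 ([547.0, 184.0], [0.6298, 0.2023, 67.9683], np.float64(0.687), (0.11105711758136749, 0.022265344858169556)) [ 27.7 -84.2 -26.4]
```

```bash
python3 -m handwheel '[[0,-0.05,0,-0.02,0,0.017,-0.5],[-0.002,-0.116,0,-0.04,0,0.035,-0.5],[-0.002,-0.116,0,-0.04,0,0.035,-0.5],[0.028,-0.108,0.037,-0.04,0,0.035,-0.5],[0.06,-0.0997,0.075,-0.04,0,0.035,-0.5],[0.06,-0.0997,0.075,-0.04,0,0.035,-0.5]]'; python3 - <<'E'
from h import *
plan(bay(3,-.01,z=.0245),bay(3,0,z=.0245))
im,p=snap("w12")
for c in fit(im,p): print(c,sloc(c))
E
```

```text
time: 12.52
eef_pos: [0.4541, 0.1125, 0.0256]
tcp_rot: [0.615, 0.664, 0.288, -0.312]
contact_force: [1.6, 2.6, 5.8]
opening: 0.321
finger_force: 28.1
(np.float64(0.4544), np.float64(0.1111), 0.0245, 94.33, 50) [-0.0042, 0.0004, -0.001, -0.0004, -0.0015, 0.0001]
(np.float64(0.4537), np.float64(0.121), 0.0245, 94.33, 50) [0.0116, 0.0005, 0.0181, -0.0004, -0.0015, 0.0001]
([277.0, 240.0], [0.4509, 0.1544, -85.3723], np.float64(0.025), (0.12117154896259308, 0.030215298756957054)) [-6.5 97.8  0.3]
```

```bash
python3 -m handwheel '[[0.006,0,0.008,0,0,0,-0.5],[0.01,0,0.0125,0,0,0,-0.5],[0.0125,0,0.015,0,0,0,-0.5],[0.0145,0,0.0175,0,0,0,-0.5],[0.0145,0,0.0175,0,0,0,-0.5]]'; python3 - <<'E'
from h import *
im,p=snap("w13")
for c in fit(im,p): print(c,sloc(c))
E
```

```text
time: 13.2
eef_pos: [0.4545, 0.1196, 0.0256]
tcp_rot: [0.616, 0.665, 0.288, -0.31]
contact_force: [0.2, -4.9, 6.6]
opening: 0.322
finger_force: 29.0
([277.0, 241.0], [0.4512, 0.1615, -85.4159], np.float64(0.027), (0.12085012346506119, 0.030196508392691612)) [ 0.5 96.9  0.3]
```

```bash
python3 -m handwheel '[[0.002,-0.001,0.002,0,0,0,-0.5],[0.0045,-0.0015,0.005,0,0,0,-0.5],[0.0045,-0.0015,0.005,0,0,0,-0.5]]'; python3 - <<'E'
from h import *
im,p=snap("w14")
for c in fit(im,p): print(c,sloc(c))
E
```

```text
time: 13.62
eef_pos: [0.4541, 0.1209, 0.0256]
tcp_rot: [0.616, 0.665, 0.287, -0.309]
contact_force: [-1.5, -11.9, 9.9]
opening: 0.321
finger_force: 29.7
([277.0, 241.0], [0.451, 0.1627, -85.5292], np.float64(0.027), (0.1205337792634964, 0.030264686793088913)) [ 1.8 97.   0.1]
```

Clamp b is against the stop (12 N). Releasing it and moving on to clamp c.

```bash
python3 -m handwheel '[[0,0,0,0,0,0,0.1],[0,0,0,0,0,0,0.1],[0,0,-0.03,0,0,0,0.1],[0,0,-0.14,0,0,0,0.1],[0,0,-0.27,0,0,0,0.15],[0,0,-0.38,0,0,0,0.18],[0,0,-0.5,0,0,0,0.18],[0,0,-0.5,0,0,0,0.18]]'; python3 - <<'E'
from h import *
im,p=snap("w15")
for c in fit(im,p): print(c,sloc(c))
g=grip(.4239,-.196,67.5,z=.0235)
plan(back(g,.14),g)
E
```

```text
time: 14.68
eef_pos: [0.4659, -0.0329, 0.155]
tcp_rot: [0.617, 0.665, 0.287, -0.308]
contact_force: [0.1, -0.8, 0.1]
opening: 0.59
finger_force: 0.0
([457.0, 168.0], [0.645, 0.1776, -86.7356], np.float64(0.09), (0.125057652592659, 0.04114330932497978)) [  2.  -97.5  -1.1]
([276.0, 168.0], [0.4505, 0.1646, -85.5362], np.float64(0.085), (0.12413079291582108, 0.027674028649926186)) [ 3.7 97.4  0.1]
(np.float64(0.3676), np.float64(-0.3321), np.float64(0.1135), np.float64(67.5), np.float64(50.0)) [-0.5474, -0.2984, -0.4962, -0.1142, 0.0003, 0.0957]
(np.float64(0.4086), np.float64(-0.233), 0.0235, 67.5, 50) [-0.5656, -0.1773, -0.1682, -0.1142, 0.0003, 0.0957]
```

```bash
python3 -m handwheel '[[-0.06,-0.05,-0.12,-0.02,0,0.016,0.18],[-0.15,-0.1,-0.22,-0.045,0,0.035,0.18],[-0.26,-0.16,-0.3,-0.07,0,0.06,0.18],[-0.38,-0.22,-0.38,-0.1,0,0.08,0.18],[-0.48,-0.27,-0.44,-0.114,0,0.0957,0.18],[-0.547,-0.298,-0.496,-0.114,0,0.0957,0.18],[-0.547,-0.298,-0.496,-0.114,0,0.0957,0.18]]'; python3 - <<'E'
from h import *
im,p=snap("w16")
for c in fit(im,p): print(c)
g=grip(.4239,-.196,67.5,z=.0235)
plan(g)
E
```

```text
time: 15.6
eef_pos: [0.3668, -0.331, 0.1106]
tcp_rot: [0.754, 0.503, 0.351, -0.237]
contact_force: [-0.3, 0.6, -0.1]
opening: 0.592
finger_force: 0.0
([279.0, 178.0], [0.4248, -0.1939, 66.5683], np.float64(0.063), (0.12495201826095581, 0.02839014120399952))
([490.0, 162.0], [0.6044, -0.2534, -71.8721], np.float64(0.048), (0.11505895107984543, 0.05391501262784004))
([211.0, 8.0], [0.4535, 0.1627, 89.6638], np.float64(0.621), (0.06653377413749695, 0.0397498719394207))
(np.float64(0.4086), np.float64(-0.233), 0.0235, 67.5, 50) [0.0007, 0.0049, 0.3419, -0.0016, -0.0008, -0.0009]
```

```bash
python3 -m handwheel '[[0,0.002,0.12,0,0,0,0.18],[0,0.004,0.25,0,0,0,0.18],[0.001,0.005,0.344,0,0,0,0.18],[0.001,0.005,0.344,0,0,0,0.18],[0.001,0.005,0.344,0,0,0,-0.5],[0.001,0.005,0.344,0,0,0,-0.5],[0.001,0.005,0.344,0,0,0,-0.5],[0.001,0.005,0.344,0,0,0,-0.5]]' 30; python3 - <<'E'
from h import *
im,p=snap("w17")
for c in fit(im,p): print(c)
e=[.02,0,0]
up=lambda dx,z: bay(2,dx,z=z)
from plant import monitor
P=monitor.get_state()["eef_pos"]
plan((P[0],P[1],.13,67,50),up(-.16,.13),up(-.12,.07))
E
```

```text
time: 16.65
eef_pos: [0.4097, -0.235, 0.0249]
tcp_rot: [0.754, 0.504, 0.351, -0.235]
contact_force: [-0.5, -2.0, 3.5]
opening: 0.317
finger_force: 33.1
([278.0, 240.0], [0.4253, -0.1969, 67.6014], np.float64(0.026), (0.12179345637559891, 0.03052382729947567))
([543.0, 160.0], [0.628, -0.1991, 22.377], np.float64(0.714), (0.06238413602113724, 0.024995330721139908))
(np.float64(0.40972252496711575), np.float64(-0.23497604237965414), 0.13, 67, 50) [0.201, -0.0003, -0.169, -0.0027, 0.0003, 0.0018]
(np.float64(0.5306), np.float64(-0.0336), 0.13, 94.33, 50) [0.5748, 0.087, 0.2754, 0.1136, 0.0002, -0.0959]
(np.float64(0.5276), np.float64(0.0063), 0.07, 94.33, 50) [0.5174, 0.0422, 0.4403, 0.1136, 0.0002, -0.0959]
```

```bash
python3 -m handwheel '[[0.05,0,-0.04,0,0,0,-0.5],[0.13,0,-0.11,0,0,0,-0.5],[0.2,0,-0.168,0,0,0,-0.5],[0.27,0.017,-0.08,0.023,0,-0.019,-0.5],[0.35,0.035,0.01,0.046,0,-0.038,-0.5],[0.42,0.052,0.1,0.07,0,-0.057,-0.5],[0.5,0.07,0.19,0.095,0,-0.077,-0.5],[0.575,0.087,0.275,0.1136,0,-0.0959,-0.5],[0.545,0.065,0.36,0.1136,0,-0.0959,-0.5],[0.517,0.042,0.44,0.1136,0,-0.0959,-0.5],[0.517,0.042,0.44,0.1136,0,-0.0959,-0.5]]'; python3 - <<'E'
from h import *
im,p=snap("w18")
for c in fit(im,p): print(c,sloc(c))
plan(bay(2,-.06,z=.028),bay(2,-.01,z=.0255))
E
```

```text
time: 18.08
eef_pos: [0.5243, 0.0095, 0.0668]
tcp_rot: [0.616, 0.664, 0.285, -0.314]
contact_force: [-0.2, 0.5, -1.3]
opening: 0.318
finger_force: 32.6
([278.0, 241.0], [0.5226, 0.0612, -85.49], np.float64(0.336), (0.1561085283756256, 0.039326004683971405)) [-104.9   33.3    0.2]
([201.0, 135.0], [0.4504, 0.1637, -84.5207], np.float64(0.068), (0.1291075050830841, 0.03368941321969032)) [ 2.8 97.6  1.1]
([449.0, 134.0], [0.6465, 0.1776, -86.0031], np.float64(0.069), (0.13071361184120178, 0.0420987568795681)) [  1.8 -99.   -0.3]
(np.float64(0.523), np.float64(0.0661), 0.028, 94.33, 50) [0.0153, 0.0044, 0.1763, -0.0013, -0.0007, -0.0006]
(np.float64(0.5193), np.float64(0.116), 0.0255, 94.33, 50) [0.0907, 0.0049, 0.2763, -0.0013, -0.0007, -0.0006]
```

```bash
python3 -m handwheel '[[0.007,0.002,0.09,0,0,0,-0.5],[0.0155,0.004,0.174,-0.001,0,0,-0.5],[0.05,0.005,0.22,-0.001,0,0,-0.5],[0.09,0.005,0.275,-0.001,0,0,-0.5],[0.09,0.005,0.275,-0.001,0,0,-0.5]]'; python3 - <<'E'
from h import *
im,p=snap("w19")
for c in fit(im,p): print(c,sloc(c))
plan(bay(2,0,z=.0245))
E
```

```text
time: 18.75
eef_pos: [0.5212, 0.1148, 0.0274]
tcp_rot: [0.616, 0.665, 0.288, -0.309]
contact_force: [0.4, -0.5, -0.2]
opening: 0.322
finger_force: 32.6
([278.0, 241.0], [0.518, 0.1567, -85.562], np.float64(0.02), (0.12264072895050049, 0.03063153475522995)) [-9.3 30.7  0.1]
([517.0, 217.0], [0.6418, 0.1798, 85.8477], np.float64(0.275), (0.12204233556985855, 0.04683520644903183)) [  4.4 -94.5  -8.5]
([146.0, 219.0], [0.4504, 0.1628, -84.2175], np.float64(0.09), (0.12122718244791031, 0.0364411398768425)) [ 1.9 97.6  1.5]
(np.float64(0.5185), np.float64(0.1259), 0.0245, 94.33, 50) [0.0139, -0.0056, 0.0277, 0.0009, 0.0001, 0.0005]
```

```bash
python3 -m handwheel '[[-0.0046,-0.0045,0.0039,0,0,0,-0.5],[0.003,-0.0045,0.013,0,0,0,-0.5],[0.0085,-0.005,0.0195,0,0,0,-0.5],[0.0115,-0.005,0.0231,0,0,0,-0.5],[0.0115,-0.005,0.0231,0,0,0,-0.5]]'; python3 - <<'E'
from h import *
im,p=snap("w20")
for c in fit(im,p): print(c,sloc(c))
E
```

```text
time: 19.42
eef_pos: [0.5191, 0.1242, 0.025]
tcp_rot: [0.616, 0.664, 0.289, -0.309]
contact_force: [1.4, -2.9, 6.3]
opening: 0.314
finger_force: 33.5
([278.0, 241.0], [0.5161, 0.1655, -85.7565], np.float64(0.027), (0.12078261375427246, 0.030139947310090065)) [-0.4 31.9 -0.1]
([525.0, 227.0], [0.6391, 0.1851, 79.0842], np.float64(0.354), (0.12129697948694229, 0.04747818410396576)) [  9.9 -92.2 -15.2]
([142.0, 229.0], [0.4498, 0.1682, -84.3364], np.float64(0.142), (0.11834673583507538, 0.03651830926537514)) [ 7.3 97.8  1.3]
```

```bash
python3 -m handwheel '[[0.0025,-0.001,0.003,0,0,0,-0.5],[0.0055,-0.001,0.0065,0,0,0,-0.5],[0.0055,-0.001,0.0065,0,0,0,-0.5]]'; python3 - <<'E'
from h import *
im,p=snap("w21")
c=fit(im,p)[0]; print(c,sloc(c))
E
```

```text
time: 19.85
eef_pos: [0.5187, 0.1261, 0.025]
tcp_rot: [0.617, 0.665, 0.288, -0.308]
contact_force: [-1.0, -9.5, 7.3]
opening: 0.319
finger_force: 34.2
([526.0, 230.0], [0.6389, 0.1868, 78.3042], np.float64(0.365), (0.12079741805791855, 0.04751181602478027)) [ 11.6 -92.1 -16. ]
```

```bash
python3 -m handwheel '[[0.0016,0,0.002,0,0,0,-0.5],[0.0016,0,0.002,0,0,0,-0.5]]';  python3 - <<'E'
from h import *
im,p=snap("w22")
for c in fit(im,p): print(c,sloc(c))
E
```

```text
time: 20.15
eef_pos: [0.5187, 0.1261, 0.025]
tcp_rot: [0.617, 0.665, 0.288, -0.308]
contact_force: [-2.1, -14.5, 9.3]
opening: 0.315
finger_force: 34.7
([526.0, 230.0], [0.6388, 0.1867, 78.2624], np.float64(0.365), (0.12067988514900208, 0.0474415123462677)) [ 11.5 -92.  -16.1]
([278.0, 240.0], [0.5157, 0.1674, -85.7173], np.float64(0.028), (0.12031590193510056, 0.030141670256853104)) [ 1.6 32.2 -0. ]
([141.0, 237.0], [0.4496, 0.1694, -84.3673], np.float64(0.15), (0.11717744171619415, 0.036551766097545624)) [ 8.5 97.9  1.3]
```

```bash
python3 -m handwheel '[[0,0,0,0,0,0,0.05],[0,0,0,0,0,0,0.05],[0,0,-0.03,0,0,0,0.05],[0,0,-0.14,0,0,0,0.1],[0,0,-0.27,0,0,0,0.15],[0,0,-0.38,0,0,0,0.18],[0,0,-0.5,0,0,0,0.18],[0,0,-0.5,0,0,0,0.18]]'; python3 - <<'E'
from h import *
im,p=snap("w23")
for c in fit(im,p): print(c,sloc(c))
g=grip(.6044,-.2540,108.5,z=.0235)
plan(back(g,.14),g)
E
```

```text
time: 21.2
eef_pos: [0.5306, -0.027, 0.1553]
tcp_rot: [0.617, 0.665, 0.289, -0.306]
contact_force: [-0.4, 0.8, -0.2]
opening: 0.588
finger_force: 0.0
([395.0, 169.0], [0.6449, 0.1774, -86.3506], np.float64(0.094), (0.12502625584602356, 0.03600402921438217)) [  1.8 -97.4  -0.7]
([275.0, 169.0], [0.5153, 0.1695, -85.5596], np.float64(0.088), (0.12373783439397812, 0.027634533122181892)) [ 3.7 32.4  0.1]
([215.0, 169.0], [0.4498, 0.1642, -84.0997], np.float64(0.091), (0.12344855070114136, 0.03100275807082653)) [ 3.3 98.1  1.6]
(np.float64(0.6511), np.float64(-0.3936), np.float64(0.1135), np.float64(108.5), np.float64(50.0)) [-0.6823, 0.237, -0.6553, 0.0616, 0.0004, -0.0505]
(np.float64(0.6171), np.float64(-0.2919), 0.0235, 108.5, 50) [-0.6872, 0.1699, -0.3118, 0.0616, 0.0004, -0.0505]
```

```bash
python3 -m handwheel '[[-0.08,0.03,-0.11,0.01,0,-0.01,0.18],[-0.18,0.06,-0.2,0.02,0,-0.02,0.18],[-0.28,0.1,-0.3,0.03,0,-0.03,0.18],[-0.38,0.14,-0.39,0.045,0,-0.04,0.18],[-0.49,0.18,-0.48,0.06,0,-0.05,0.18],[-0.59,0.21,-0.57,0.0616,0,-0.0505,0.18],[-0.682,0.237,-0.655,0.0616,0,-0.0505,0.18],[-0.682,0.237,-0.655,0.0616,0,-0.0505,0.18]]'; python3 - <<'E'
from h import *
im,p=snap("w24")
for c in fit(im,p): print(c)
plan(grip(.6044,-.2540,108.5,z=.0235))
E
```

```text
time: 22.25
eef_pos: [0.6497, -0.3929, 0.1053]
tcp_rot: [0.53, 0.734, 0.247, -0.347]
contact_force: [-0.5, 0.4, -0.8]
opening: 0.589
finger_force: 0.0
([277.0, 175.0], [0.6012, -0.2519, -71.6136], np.float64(0.058), (0.12546958029270172, 0.02867463044822216))
(np.float64(0.6171), np.float64(-0.2919), 0.0235, 108.5, 50) [0.0062, 0.0019, 0.3344, -0.0013, -0.0021, -0.0009]
```

```bash
python3 -m handwheel '[[0.003,-0.002,0.12,0,0,0,0.18],[0.007,-0.004,0.25,0,0,0,0.18],[0.011,-0.004,0.335,-0.001,-0.002,0,0.18],[0.011,-0.004,0.335,-0.001,-0.002,0,0.18]]' 30; python3 - <<'E'
from h import *
im,p=snap("w25")
for c in fit(im,p): print(c)
plan(grip(.6012,-.2519,108.4,z=.0235))
E
```

```text
time: 22.8
eef_pos: [0.6138, -0.2871, 0.0268]
tcp_rot: [0.529, 0.736, 0.245, -0.345]
contact_force: [1.5, 0.3, 1.4]
opening: 0.592
finger_force: 0.0
([276.0, 253.0], [0.602, -0.2545, -71.2802], np.float64(0.034), (0.12012401968240738, 0.029590554535388947))
(np.float64(0.6138), np.float64(-0.2899), 0.0235, 108.4, 50) [-0.0097, -0.0035, 0.0089, -0.0012, 0.0008, 0.0005]
```

```bash
python3 -m handwheel '[[-0.007,-0.003,0.004,0,0,0,0.18],[-0.007,-0.003,0.004,0,0,0,-0.5],[-0.007,-0.003,0.004,0,0,0,-0.5],[-0.007,-0.003,0.004,0,0,0,-0.5],[-0.007,-0.003,0.004,0,0,0,-0.5]]' 30; python3 - <<'E'
from h import *
im,p=snap("w26")
for c in fit(im,p): print(c)
from plant import monitor
P=monitor.get_state()["eef_pos"]
plan((P[0],P[1],.13,108.4,50),bay(1,-.16,z=.13),bay(1,-.12,z=.07))
E
```

```text
time: 23.48
eef_pos: [0.6151, -0.2942, 0.0267]
tcp_rot: [0.531, 0.736, 0.246, -0.34]
contact_force: [1.8, -1.5, 4.1]
opening: 0.315
finger_force: 31.3
([277.0, 237.0], [0.6015, -0.2531, -71.4799], np.float64(0.024), (0.1213226169347763, 0.03048846125602722))
(np.float64(0.6150859927896097), np.float64(-0.29409998479159044), 0.13, 108.4, 50) [0.1968, 0.0003, -0.1674, 0.0001, 0.0021, 0.0004]
(np.float64(0.5954), np.float64(-0.0287), 0.13, 94.33, 50) [0.6145, 0.1634, 0.3241, -0.0596, 0.0021, 0.0508]
(np.float64(0.5924), np.float64(0.0112), 0.07, 94.33, 50) [0.5631, 0.1876, 0.4952, -0.0596, 0.0021, 0.0508]
```

```bash
python3 -m handwheel '[[0.05,0,-0.042,0,0,0,-0.5],[0.13,0,-0.11,0,0.001,0,-0.5],[0.197,0,-0.167,0,0.002,0,-0.5],[0.28,0.033,-0.07,-0.012,0.002,0.01,-0.5],[0.36,0.065,0.03,-0.024,0.002,0.02,-0.5],[0.45,0.098,0.13,-0.036,0.002,0.03,-0.5],[0.53,0.13,0.23,-0.048,0.002,0.04,-0.5],[0.6145,0.163,0.324,-0.0596,0.002,0.0508,-0.5],[0.59,0.176,0.41,-0.0596,0.002,0.0508,-0.5],[0.563,0.1876,0.493,-0.0596,0.002,0.0508,-0.5],[0.563,0.1876,0.493,-0.0596,0.002,0.0508,-0.5]]'; python3 - <<'E'
from h import *
im,p=snap("w27")
for c in fit(im,p): print(c,sloc(c))
plan(bay(1,-.06,z=.031),bay(1,-.01,z=.028))
E
```

```text
time: 24.9
eef_pos: [0.5896, 0.0137, 0.0682]
tcp_rot: [0.616, 0.664, 0.286, -0.314]
contact_force: [0.2, -0.0, -0.9]
opening: 0.322
finger_force: 30.6
([277.0, 238.0], [0.5879, 0.0679, -85.4736], np.float64(0.334), (0.157444030046463, 0.039046887308359146)) [-103.1  -32.3    0.2]
([364.0, 135.0], [0.6459, 0.178, -85.5187], np.float64(0.073), (0.1304245889186859, 0.03432781621813774)) [  2.3 -98.5   0.2]
([201.0, 135.0], [0.5155, 0.168, -84.7935], np.float64(0.064), (0.1306423544883728, 0.03373906761407852)) [ 2.2 32.3  0.9]
([120.0, 135.0], [0.4503, 0.1623, -83.6825], np.float64(0.067), (0.1306445449590683, 0.040892038494348526)) [ 1.4 97.8  2. ]
(np.float64(0.5878), np.float64(0.071), 0.031, 94.33, 50) [0.0197, 0.0032, 0.1749, -0.0012, -0.0007, -0.0003]
(np.float64(0.5841), np.float64(0.1209), 0.028, 94.33, 50) [0.0942, 0.0037, 0.2758, -0.0012, -0.0007, -0.0003]
```

```bash
python3 -m handwheel '[[0.009,0,0.09,0,0,0,-0.5],[0.0195,0,0.173,-0.001,0,0,-0.5],[0.055,0,0.22,-0.001,0,0,-0.5],[0.093,0,0.275,-0.001,0,0,-0.5],[0.093,0,0.275,-0.001,0,0,-0.5]]'; python3 - <<'E'
from h import *
im,p=snap("w28")
for c in fit(im,p): print(c,sloc(c))
plan(bay(1,0,z=.0265))
E
```

```text
time: 25.58
eef_pos: [0.5842, 0.1203, 0.0292]
tcp_rot: [0.616, 0.665, 0.288, -0.309]
contact_force: [-0.9, -0.1, -0.9]
opening: 0.319
finger_force: 30.7
([277.0, 238.0], [0.5808, 0.1644, -85.5368], np.float64(0.017), (0.12350813299417496, 0.03071329928934574)) [ -6.4 -32.5   0.1]
([405.0, 223.0], [0.6453, 0.1783, -85.3338], np.float64(0.095), (0.12074179947376251, 0.036785006523132324)) [  2.6 -97.9   0.3]
([151.0, 223.0], [0.5153, 0.1692, -84.6743], np.float64(0.086), (0.1201091781258583, 0.03624162822961807)) [ 3.4 32.4  1. ]
([38.0, 217.0], [0.455, 0.1659, -74.2594], np.float64(0.295), (0.1217028871178627, 0.04607277363538742)) [ 4.6 92.8 11.4]
(np.float64(0.5833), np.float64(0.1308), 0.0265, 94.33, 50) [0.0132, -0.0012, 0.0263, 0.0008, -0.0001, 0.0006]
```

```bash
python3 -m handwheel '[[-0.0048,0,0.004,0,0,0,-0.5],[0.001,0,0.0115,0,0,0,-0.5],[0.005,-0.0005,0.016,0,0,0,-0.5],[0.0075,-0.0005,0.019,0,0,0,-0.5],[0.0095,-0.0005,0.0215,0,0,0,-0.5],[0.0095,-0.0005,0.0215,0,0,0,-0.5]]'; python3 - <<'E'
from h import *
im,p=snap("w29")
for c in fit(im,p): print(c,sloc(c))
E
```

```text
time: 26.38
eef_pos: [0.5845, 0.1273, 0.0266]
tcp_rot: [0.617, 0.664, 0.289, -0.309]
contact_force: [0.3, -3.1, 5.3]
opening: 0.319
finger_force: 31.5
([277.0, 238.0], [0.5814, 0.1707, -85.7404], np.float64(0.025), (0.12136291712522507, 0.03018164448440075)) [ -0.1 -33.6  -0.1]
([408.0, 230.0], [0.6449, 0.1814, -85.2956], np.float64(0.122), (0.11843400448560715, 0.03684059530496597)) [  5.8 -97.7   0.4]
([143.0, 228.0], [0.5148, 0.1721, -84.6107], np.float64(0.134), (0.11880981177091599, 0.036512598395347595)) [ 6.3 32.7  1.1]
([31.0, 224.0], [0.4564, 0.1717, -67.8663], np.float64(0.366), (0.12108922749757767, 0.046602170914411545)) [10.3 91.  17.8]
```

```bash
python3 -m handwheel '[[0.0025,-0.0015,0.003,0,0,0,-0.5],[0.0055,-0.0025,0.0065,0,0,0,-0.5],[0.007,-0.0025,0.0085,0,0,0,-0.5],[0.007,-0.0025,0.0085,0,0,0,-0.5]]'; python3 - <<'E'
from h import *
im,p=snap("w30")
for c in fit(im,p): print(c,sloc(c))
E
```

```text
time: 26.92
eef_pos: [0.584, 0.1288, 0.0266]
tcp_rot: [0.617, 0.665, 0.288, -0.307]
contact_force: [-1.4, -14.1, 8.1]
opening: 0.316
finger_force: 32.5
([411.0, 238.0], [0.6448, 0.1825, -85.2842], np.float64(0.136), (0.11762408912181854, 0.03689296916127205)) [  6.9 -97.7   0.4]
([277.0, 238.0], [0.5809, 0.1721, -85.7417], np.float64(0.026), (0.12081878632307053, 0.030156129971146584)) [  1.3 -33.2  -0.1]
([142.0, 237.0], [0.5147, 0.1731, -84.6885], np.float64(0.143), (0.11798971891403198, 0.03643542528152466)) [ 7.3 32.7  1. ]
([30.0, 226.0], [0.4566, 0.1723, -67.4326], np.float64(0.373), (0.12073792517185211, 0.046271976083517075)) [10.9 90.7 18.2]
```

Clamp d is in contact at 14 N and 0.7 mm off centre. I'll release, retreat to an overview and take a final look.

```bash
python3 -m handwheel '[[0,0,0,0,0,0,0.05],[0,0,0,0,0,0,0.05],[0,0,-0.03,0,0,0,0.05],[0,0,-0.14,0,0,0,0.05],[0,0.0,-0.25,0,0,0,0.15],[0,-0.05,-0.3,0,0,0,0.18],[0,-0.09,-0.3,0,0,0,0.18],[0,-0.09,-0.3,0,0,0,0.18]]'; python3 - <<'E'
from h import *
im,p=snap("w31")
for c in fit(im,p): print(c,sloc(c))
cr=im[0:260]
K=p["K"]
# overlay expected bay outlines
o=cv2.resize(cr[:,:,::-1],(800,371),interpolation=cv2.INTER_CUBIC)
for y in(-.0975,-.0325,.0325,.0975):
    b=box(*w(0,y),np.radians(SA)); top=b[b[:,2]>.01][[0,1,3,2]]
    q=(proj(p,top)*800/560).astype(np.int32); cv2.polylines(o,[q],True,(0,0,255),1)
cv2.imwrite("pics/final.png",o)
E
```

```text
time: 27.98
eef_pos: [0.5518, 0.0379, 0.1022]
tcp_rot: [0.617, 0.664, 0.288, -0.31]
contact_force: [-0.4, 0.5, 0.4]
opening: 0.588
finger_force: 0.0
([401.0, 187.0], [0.6456, 0.177, -85.9911], np.float64(0.075), (0.12362481653690338, 0.03667588159441948)) [  1.3 -98.1  -0.3]
([325.0, 187.0], [0.5813, 0.173, -86.7141], np.float64(0.074), (0.12302006781101227, 0.030309107154607773)) [  2.2 -33.7  -1. ]
([246.0, 187.0], [0.5158, 0.1681, -84.9673], np.float64(0.068), (0.12299872934818268, 0.029142679646611214)) [ 2.2 32.   0.7]
([168.0, 187.0], [0.4504, 0.163, -84.0519], np.float64(0.073), (0.12427983433008194, 0.034996259957551956)) [ 2.1 97.6  1.6]
```

View pics/final.png

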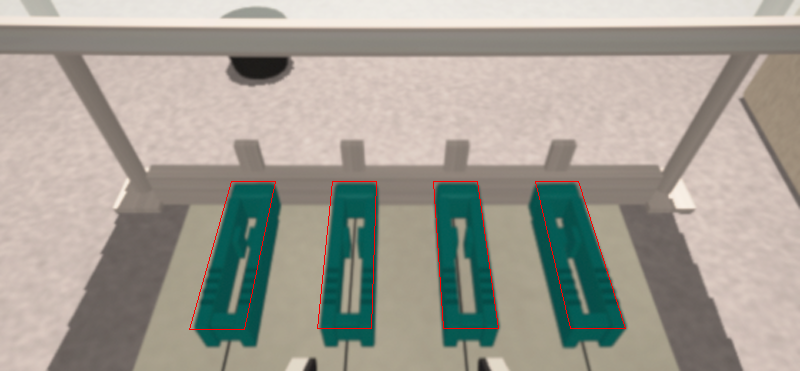

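All four clamps lie flat with their far ends on the stop, one centred on each tab (tab tops at u≈248, 352, 456 and 562). The gripper is clear. A quick check that the bystanders haven't moved, then I'll hand in.

```bash
python3 - <<'E'
from h import *
from plant import eyes,ctrl
a=cv2.imread("pics/scene0.png",0); b=cv2.cvtColor(eyes.read_camera("scene"),cv2.COLOR_RGB2GRAY)
for n,(u,v) in dict(jar=(246,193),dish=(278,233),tub=(291,266),forceps=(116,282),stopper=(360,132)).items():
    t=a[v-16:v+16,u-16:u+16]; r=cv2.matchTemplate(b[v-24:v+24,u-24:u+24],t,cv2.TM_CCOEFF_NORMED)
    m=cv2.minMaxLoc(r); print(n,round(m[1],2),np.subtract(m[3],8))
E
```

```text
jar 0.34 [-2  8]
dish 0.43 [0 0]
tub 1.0 [0 0]
forceps 1.0 [0 0]
stopper 1.0 [0 0]
```

```bash
python3 -m handwheel '[[0.05,0,-0.08,0,0,0,0.2],[0.08,0.0,-0.2,0,0,0,0.2],[0,0,-0.35,0,0,0,0.2],[-0.1,0,-0.5,0,0,0,0.2],[-0.2,0,-0.62,0,0,0,0.2],[-0.3,0,-0.72,0,0,0,0.2],[-0.4,0,-0.8,0,0,0,0.2],[-0.4,0,-0.8,0,0,0,0.2]]'; python3 - <<'E'
from h import *
from plant import eyes
for cam,pts in dict(scene=dict(jar=(246,193),dish=(278,233)),top=dict(jar=(293,234),dish=(293,184))).items():
    a=cv2.imread(f"pics/{cam}0.png",0); b=cv2.cvtColor(eyes.read_camera(cam),cv2.COLOR_RGB2GRAY)
    for n,(u,v) in pts.items():
        t=a[v-11:v+11,u-11:u+11]; m=cv2.minMaxLoc(cv2.matchTemplate(b[v-19:v+19,u-19:u+19],t,cv2.TM_CCOEFF_NORMED)); print(cam,n,round(m[1],2),np.subtract(m[3],8))
E
```

```text
time: 29.08
eef_pos: [0.5778, -0.3127, 0.1821]
tcp_rot: [0.618, 0.662, 0.289, -0.31]
contact_force: [-0.3, 0.4, 0.1]
opening: 0.598
finger_force: 0.0
scene jar 1.0 [0 0]
scene dish 1.0 [0 0]
top jar 0.99 [0 0]
top dish 0.99 [0 0]
```

```bash
python3 -c "
from plant import ctrl
print(ctrl.sign_off())"
```

```text
the job is handed in; nothing more can be done
None
```

All four clamps lie flat under the guard, one per tab, against the stop, about 1 mm off centre at most and within about 1.6° of square as measured; clamp b got tipped on its side on the way and was set flat again, the guard was not knocked, the bystanders checked show no movement, and the job is handed in at about 29 s.

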